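# Clamp the temperature probe in the inclined gland

### The arm

A 6-joint arm with a two-finger parallel gripper is mounted at the origin on the work surface; the furniture and walls round the work are solid. World frame = base frame: x ahead of the robot, y to its left, z up, the work surface at z = 0. Lengths are in m, angles in rad, forces in N, time in s.
With the tool pointing down it reaches from about 0.25 to 0.725 m from the base axis. Payload 4 kg.
Tool frame: the origin (TCP) lies on the centre line of the jaws, within the pads' length; the fingertips stand 14 mm ahead of it and the grasp point (between the pads) lies 5 mm behind it; z points along the fingers, x is the direction in which the jaws open and shut, and the axes are right-handed (so a half turn about z gives the same grasp; the last joint's range is limited). The gripper opens to 85 mm and grips with 20 to 120 N. Pads are 22 mm wide; open, the fingers measure 114 mm over their backs; the gripper's body (76 mm by 85 mm) begins 54 mm behind the grasp point. The pads swing forward as they close: fully open they stand 13 mm farther back than shut.
Start: joints at [1.146, 0.241, 0.005, 1.335, 0, 1.571], TCP at [0.206, 0.456, 0.245] pointing down, gripper open.
Joint ranges: [-2.72, 2.72], [-1.05, 1.87], [-1.09, 1.28], [-1.99, 2.15], [-1.42, 1.44], [-3.14, 3.14]. Speed limits (rad/s): [2.79, 2.79, 3.14, 3.14, 3.14, 3.14].

### API

Orientations are given as a unit quaternion [x, y, z, w].
In Python, from workcell import bot gives the robot as it stands.
- The arm moves only by the tool play_rows, never from a script. Its argument "motion" is a list of rows, each an object with "fingers": the closure, from -1 (fully open) to 1 (shut), so that 0 is half open; "translation": the shift along the tool's x, y, z in cm, a list of three; "roll": the turn about the tool's z in degrees. A call has 1 to 20 rows; each row is the pose to reach, as a shift and turn from the pose commanded when the call began, along the tool's axes at that moment; what a row does not reach only later rows make up. A row lasts 1/12 s, in which the tool goes at most 41.7 mm and 7.16 degrees, less where a joint would pass 70% of its speed; a pose out of reach is approached as far as the arm can. A call with a gripper value outside its range is refused whole. The fingers move at their own pace and stop on an object; the grip force is fixed at half the most. Time passes only in rows, so rows that repeat a pose let the fingers close. It gives the time, the measured TCP pose, the force and the opening at its end, in the units of the state.
- bot.get_obs(): the state, without advancing time (a new reading comes with each control period).
- bot.camera(name): name is "scene" or "top"; returns a dict with "pixels" (480x640x3 uint8, red, green, blue), "intrinsics" (3x3 intrinsics, pixels), "world_to_cam" (4x4, takes a point from world to camera coordinates). Camera axes: x right, y down, z forward; pixel columns grow to the right and rows downward; lengths in m; the calibration is good to about 2 mm. A picture is of the moment at which its call begins. There is no depth.
- bot.job_done(): hands the job in, once; it reports no verdict.
The state is a dict: "clock": time; "joint_pos": joint angles; "joint_vel": joint speeds; "tau": joint torques, N m; "eef_pos": TCP position; "tool_rot": TCP orientation; "ft_force": force on the tool from outside, world axes, zero at the start; "ft_torque": the same for the moment, N m; "grip_width": finger opening in m.
Only numpy, scipy, OpenCV 4.12 (cv2) and the standard library are available. Lean on these libraries where they do the work, as an engineer would, in place of code of your own. Each camera call takes 0.05 s, during which the arm holds its last target. There are 200 camera calls.

### The job

Take the temperature probe with the tall white handle out of the white holder block and push its shank fully home into the inclined gland on the steel pipe, so that its flange sits on the gland's mouth. Then swing the lever of the gland nut clockwise (seen looking into the mouth) all the way to its stop, so that the jaws grip the shank, and let go of everything.

Things in the scene. Friction and masses are not known exactly. Their poses are not given: they have to be found in the camera images.
- probe_grip (a point): Centre of the white handle (28 mm diameter, 44 mm tall) of the loose temperature probe, 0.12 kg. It is 28 mm above the underside of the probe's steel flange and 22 mm below the handle's top. z points along the probe from shank to handle. The probe starts upright in one of the block's holes; the other hole holds a plug with a low steel head (16 mm tall, 36 mm wide), not needed.
- probe_seat (a point): Centre of the underside of the probe's steel flange (36 mm diameter, 6 mm thick); same axes as probe_grip. Below it is the steel shank: 16 mm diameter, 55 mm long, its last 5 mm tapered to 11 mm.
- rack: White plastic holder block fixed to the table, 85 x 185 x 65 mm (own x, y, z), origin at the centre of its underside. Two upright blind holes, 20 mm diameter and 60 mm deep, open at the top at own y = +48 and -48 mm.
- gland_mouth (a point): Centre of the mouth of the gland, a fixed steel sleeve (37 mm outside diameter at the mouth, 148 mm above the table) on a horizontal steel pipe. z points out of the bore, 32 degrees from vertical, leaning to the robot's side; y is level; x points up and away from the robot. Bore: over 20 mm diameter with the jaws open, over 55 mm deep; the flange comes to rest on the mouth.
- jaw0: One of four small brass collet jaws inside the gland's bore (12 to 34 mm below the mouth); origin at the mouth's centre. All four move inwards as the nut is turned: they touch the shank at about 1.1 rad of the nut and squeeze it at the stop.
- nut (a joint): Angle (rad) of the nut, a 54 mm ring round the gland below its mouth. 0 loose, 1.4 tight at its stop; grows clockwise seen looking into the mouth. Starts at 0 to 0.25, stays where it is left (friction 0.15 N m). At angle q its lever points along (x, y) = (sin(q - 0.611), cos(q - 0.611)) in gland_mouth axes: to the robot's left, swinging away from the robot as it tightens.
- lever_grip (a point): Centre of the free part of the black grip pin at the end of the nut's lever, 95 mm from the gland's axis and 18 mm above the plane of the mouth. The pin is 20 mm in diameter, parallel to the gland's axis, and ends 38 mm above that plane. The lever arm is a 12 mm round bar, its axis 17 mm below that plane.
Mind the look-alikes: they are no part of the job. What is shaped like the part that bears probe_grip but blue or turquoise is not meant.

How it is judged:
On the way:
1. the probe's shank is fully home in the gland while the nut is still loose (distance between probe_seat and gland_mouth below 0.007 m and angle between the z axis of probe_seat and the z axis of gland_mouth, either way round below 0.12 rad and value of joint nut below 0.6 rad), for 0.2 s.
At the end, for the whole second after the job is handed in: The probe is seated in the gland (underside of its flange within 7 mm of the mouth's centre, axes within 7 degrees), the nut stands at rest beyond 1.25 rad (stop at 1.4 rad) and the jaws press on the shank with more than 1.5 N (distance between probe_seat and gland_mouth below 0.007 m and angle between the z axis of probe_seat and the z axis of gland_mouth, either way round below 0.12 rad and value of joint nut above 1.25 rad and contact force between jaw0 and probe above 1.5 N and velocity of joint nut below 0.05 rad/s); the robot touches nothing.
It also fails if it takes over 58 s, if anything falls off the work surface, if the arm or the gripper's body presses on something with over 40 N, if the wrist force passes 120 N, or if a joint passes its speed limit or range.

## Working session

There is one attempt and no reset: what is moved stays moved. The work goes in short steps, Python scripts to look and compute and a tool call to move; the robot and the scene stay as the last step left them, time stands still between calls to the robot, and variables do not carry over. Pictures are saved under pics/ and viewed, about 8 in all and at most 12, crops included, and the job is handed in when it is done.

Besides the shell and the picture viewer there is one more tool, called after "Call:" in YAML: its name, and indented under it one key for each argument. play_rows: Moves the arm, as the interface text tells. Its arguments: {"type":"object","properties":{"motion":{"type":"array","items":{"type":"object","properties":{"fingers":{"type":"number"},"translation":{"type":"array","items":{"type":"number"}},"roll":{"type":"number"}}}}},"required":["motion"]}

```bash
ls; mkdir -p pics; python3 - <<'E'
from workcell import bot
import cv2,pickle
print(bot.get_obs())
for n in("scene","top"):
    c=bot.camera(n); cv2.imwrite(f"pics/{n}0.png",c["pixels"][:,:,::-1]); pickle.dump(c,open(f"{n}.pkl","wb")); print(c["intrinsics"],c["world_to_cam"])
E
```

```text
pics
{'clock': 0.0, 'joint_pos': array([ 1.14601629e+00,  2.41419791e-01,  3.68955740e-03,  1.33524533e+00,
       -4.03620852e-05,  1.57081645e+00]), 'joint_vel': array([-0.00102795,  0.00056064,  0.00106834, -0.00045205,  0.00042707,
       -0.00133442]), 'tau': array([-3.27094112e-04, -3.72320402e+01,  2.52407849e+01,  1.69144187e-02,
        1.72705336e-05, -5.76767007e-06]), 'eef_pos': array([0.20580818, 0.4549792 , 0.24439634]), 'tool_rot': array([ 8.40278820e-01,  5.42153407e-01, -9.04628275e-04,  6.07715215e-04]), 'ft_force': array([ 0.55978458, -0.5895078 , -0.66163191]), 'ft_torque': array([ 0.01680211,  0.01849905, -0.01220297]), 'grip_width': 0.08530825391724163}
[[541.12023763   0.         313.43202346]
 [  0.         541.12023763 238.20628814]
 [  0.           0.           1.        ]] [[ 0.47163787 -0.88166396  0.01504601 -0.23947805]
 [-0.50924105 -0.28626439 -0.81161953  0.36729915]
 [ 0.71988282  0.37512846 -0.58399261  0.54449417]
 [ 0.          0.          0.          1.        ]]
[[518.42801172   0.         324.22265999]
 [  0.         518.42801172 232.02840508]
 [  0.           0.           1.        ]] [[ 0.00934866 -0.99956522  0.02796366 -0.02977891]
 [-0.98096337 -0.01459203 -0.19364382  0.51420003]
 [ 0.19396768 -0.02562101 -0.98067329  0.8789616 ]
 [ 0.          0.          0.          1.        ]]
```

View pics/scene0.png

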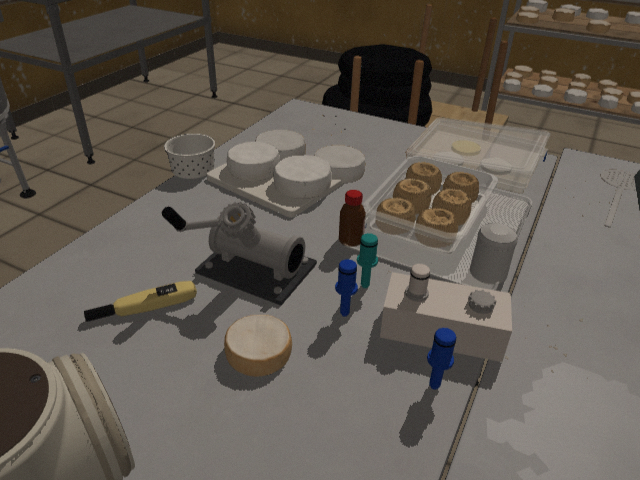

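View pics/top0.png

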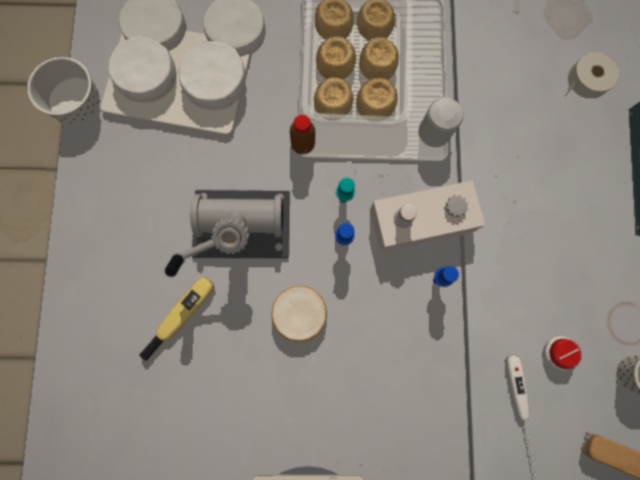

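Scene view: the white probe handle's top is at about (419,270), the plug head at (482,300), the gland mouth at (237,215) and the lever pin at (174,218). Top view: probe at (408,212), mouth at (231,235), pin at (174,265). I'll zoom in on these for measuring.

```bash
python3 - <<'E'
import cv2,numpy as np
s=cv2.imread("pics/scene0.png");t=cv2.imread("pics/top0.png")
def crop(im,u,v,w,h,f):
    c=cv2.resize(im[v:v+h,u:u+w],None,fx=f,fy=f,interpolation=cv2.INTER_CUBIC)
    for k in range(0,w,10):
        cv2.line(c,(int(k*f),0),(int(k*f),6 if (u+k)%50 else 14),(0,255,255),1)
        if (u+k)%20==0: cv2.putText(c,str(u+k),(int(k*f),24),0,.35,(0,255,255),1)
    for k in range(0,h,10):
        cv2.line(c,(0,int(k*f)),(6,int(k*f)),(0,255,255),1)
        if (v+k)%20==0: cv2.putText(c,str(v+k),(8,int(k*f)+4),0,.35,(0,255,255),1)
    return c
a=np.vstack([np.hstack([crop(s,150,180,100,75,4),crop(t,150,190,100,75,4)]),np.hstack([crop(s,380,240,100,75,4),crop(t,370,180,100,75,4)])])
cv2.imwrite("pics/crop1.png",a)
E
```

```text
(no output)
```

View pics/crop1.png

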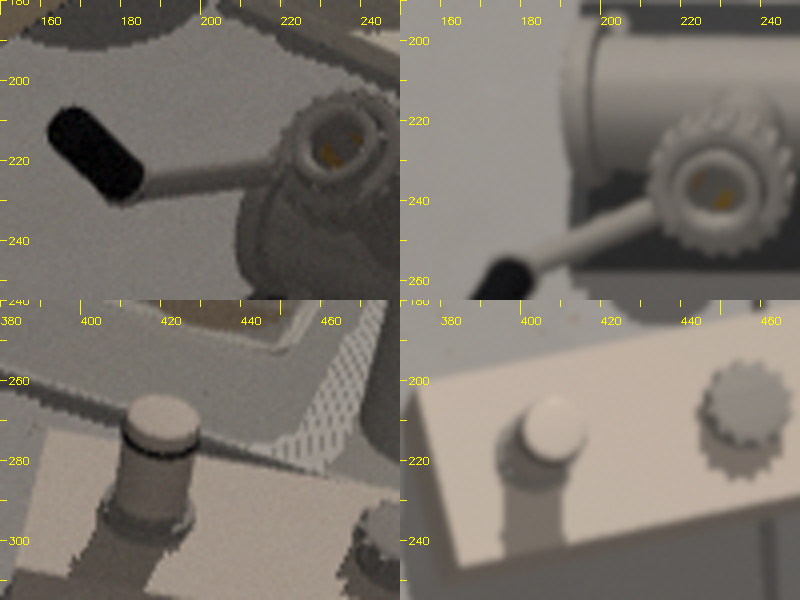

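```bash
cat > h.py <<'E'
import numpy as np,pickle,cv2
from scipy.optimize import least_squares,minimize
C={n:pickle.load(open(f"{n}.pkl","rb")) for n in("scene","top")}
def proj(n,P):
    c=C[n];P=np.atleast_2d(P);q=P@c["world_to_cam"][:3,:3].T+c["world_to_cam"][:3,3]
    q=q@c["intrinsics"].T;return q[:,:2]/q[:,2:]
def tri(a,b,z=None):
    f=lambda p:np.r_[proj("scene",p)[0]-a,proj("top",p)[0]-b,[] if z is None else [(p[2]-z)*1e3]]
    s=least_squares(f,[.4,0,.1]);return s.x,s.fun
def frame(phi,t=np.radians(32)):
    h=np.array([-np.cos(phi),-np.sin(phi),0]);up=np.array([0,0,1.])
    z=np.cos(t)*up+np.sin(t)*h; x=np.sin(t)*up-np.cos(t)*h
    return np.c_[x,np.cross(z,x),z]
E
python3 - <<'E'
from h import *
print("mouth",tri([234.3,215.3],[230,237]))
print("probe top",tri([420.8,269.2],[408.5,211.8]), tri([420.8,269.2],[408.5,211.8],.115))
# block corners top face from top image
M={}
for n,(u0,v0,u1,v1) in dict(scene=(155,200,190,235),top=(160,248,188,280)).items():
    g=C[n]["pixels"].max(2); m=np.zeros(g.shape,np.uint8); m[v0:v1,u0:u1]=g[v0:v1,u0:u1]<50
    k,l,s,_=cv2.connectedComponentsWithStats(m); i=1+s[1:,4].argmax(); M[n]=(l==i).astype(np.uint8); print(n,s[i])
a=np.linspace(0,2*np.pi,24,endpoint=False)
def cyl(p):
    R=frame(p[3]);q=p[4]-.611;ax=np.r_[p[:2]*1,p[2]]+R@np.r_[.095*np.sin(q),.095*np.cos(q),0]
    return np.array([ax+R@[.01*np.cos(t),.01*np.sin(t),h] for h in(p[5],.038) for t in a])
def cost(p):
    e=0
    for n in M:
        h=cv2.convexHull((proj(n,cyl(p))*16).round().astype(np.int32))
        z=np.zeros((480,640),np.uint8);cv2.fillPoly(z,[h],1,shift=4)
        e+=(z!=M[n]).sum()/M[n].sum()
    m=np.r_[proj("scene",p[:3])[0]-[234.3,215.3],proj("top",p[:3])[0]-[230,237]]
    return e+.03*(m**2).sum()+((p[2]-.148)/.002)**2*.02
p0=tri([234.3,215.3],[230,237])[0]
best=min((minimize(cost,np.r_[p0[:2],.148,phi,q,-.004],method="Nelder-Mead",options=dict(initial_simplex=np.r_[p0[:2],.148,phi,q,-.004]+np.vstack([np.zeros(6),np.diag([.003,.003,.003,.1,.1,.004])]),maxiter=800)) for phi in(-.2,0,.2,.4) for q in(.05,.2)),key=lambda r:r.fun)
print(best.x.round(4),best.fun,proj("scene",best.x[:3]),proj("top",best.x[:3]))
for phi in(-.2,-.1,0,.1,.2,.3):
    f=lambda y:cost(np.r_[y[:3],phi,y[3:]]); r=minimize(f,np.delete(best.x,3),method="Nelder-Mead",options=dict(initial_simplex=np.delete(best.x,3)+np.vstack([np.zeros(5),np.diag([.003,.003,.003,.1,.004])]),maxiter=600));print(phi,r.x.round(4),round(r.fun,3))
E
```

```text
mouth (array([0.48413203, 0.13007592, 0.14764817]), array([ 0.95713029, -0.05891095, -0.78546704,  0.55690577]))
probe top (array([ 0.53819508, -0.16305848,  0.11581811]), array([ 0.34074805, -0.06395945, -0.35218601,  0.17959541])) (array([ 0.5385962 , -0.16304326,  0.11510629]), array([ 0.35670322,  0.15718516, -0.44517798,  0.04572282,  0.1062934 ]))
scene [162 207  24  24 316]
top [166 255  17  21 223]
[ 0.4839  0.1314  0.1478 -0.0086  0.1404 -0.0033] 0.4918710510536143 [[234.45543146 215.04215513]] [[228.35829042 237.70674053]]
-0.2 [ 0.4831  0.1307  0.1484 -0.0166  0.0044] 0.497
-0.1 [0.4837 0.131  0.1479 0.0749 0.0011] 0.513
0 [ 0.4846  0.1306  0.1471  0.1525 -0.0009] 0.522
0.1 [ 0.484   0.1305  0.1469  0.2465 -0.0016] 0.699
0.2 [ 0.4847  0.1312  0.1462  0.3234 -0.0059] 0.808
0.3 [ 0.4868  0.1322  0.1448  0.4069 -0.0066] 1.073
```

```bash
python3 - <<'E'
from h import *
g=C["top"]["pixels"].max(2)
def back(uv,z):
    c=C["top"];R=c["world_to_cam"][:3,:3];t=c["world_to_cam"][:3,3]
    d=R.T@np.linalg.inv(c["intrinsics"])@np.r_[uv,1];o=-R.T@t;return o+d*(z-o[2])/d[2]
# plate lower edge: strongest gradient rows 250..268 for cols; right edge
gg=cv2.GaussianBlur(g,(3,3),0).astype(float)
def edge(pts):
    pts=np.array(pts,float);vx,vy,x,y=cv2.fitLine(pts.astype(np.float32),cv2.DIST_HUBER,0,.01,.01).ravel()
    s=1 if abs(vx)>abs(vy) else 1
    A=np.r_[x,y]-40*np.r_[vx,vy];B=np.r_[x,y]+40*np.r_[vx,vy];w=back(B,.008)-back(A,.008)
    return (x,y),np.degrees(np.arctan2(vy,vx)),"world dir deg",np.degrees(np.arctan2(w[1],w[0]))
print("front",edge([(u,250+np.argmax(np.diff(gg[250:268,u]))) for u in list(range(205,225))+list(range(250,285))]))
print("right",edge([(280+np.argmax(np.diff(gg[v,280:298])),v) for v in range(200,255)]))
# pipe lower silhouette between 245..272 and upper 
print("pipe upper",edge([(u,188+np.argmax(np.abs(np.diff(gg[188:206,u])))) for u in range(204,272)]))
print("pipe lower",edge([(u,222+np.argmin(np.diff(gg[222:245,u]))) for u in range(250,272)]))
E
```

```text
front ((np.float32(244.4), np.float32(266.0)), np.float32(0.0), 'world dir deg', np.float64(-89.25546357480258))
right ((np.float32(288.4909), np.float32(227.0)), np.float32(-88.594215), 'world dir deg', np.float64(-0.07490628351138039))
pipe upper ((np.float32(227.1), np.float32(189.1)), np.float32(0.47554502), 'world dir deg', np.float64(-89.50275742942578))
pipe lower ((np.float32(260.2), np.float32(232.0)), np.float32(9.440255e-12), 'world dir deg', np.float64(-89.14768543449577))
```

Results: gland mouth ≈ (0.484, 0.131, 0.148), in line with the given 0.148 m height. Its lean azimuth is about 0 (the pipe runs along y) and nut q ≈ 0.14. The probe handle top is at (0.538, -0.163, 0.115), as expected. Next I'll move above the probe and turn the jaws along world y.

Call:
play_rows:
  motion:
    - {"fingers": -1,"translation": [-42.6,55.8,0],"roll": -24.3}
    - {"fingers": -1,"translation": [-42.6,55.8,0],"roll": -24.3}
    - {"fingers": -1,"translation": [-42.6,55.8,0],"roll": -24.3}
    - {"fingers": -1,"translation": [-42.6,55.8,0],"roll": -24.3}
    - {"fingers": -1,"translation": [-42.6,55.8,0],"roll": -24.3}
    - {"fingers": -1,"translation": [-42.6,55.8,0],"roll": -24.3}
    - {"fingers": -1,"translation": [-42.6,55.8,0],"roll": -24.3}
    - {"fingers": -1,"translation": [-42.6,55.8,0],"roll": -24.3}
    - {"fingers": -1,"translation": [-42.6,55.8,0],"roll": -24.3}
    - {"fingers": -1,"translation": [-42.6,55.8,0],"roll": -24.3}
    - {"fingers": -1,"translation": [-42.6,55.8,0],"roll": -24.3}
    - {"fingers": -1,"translation": [-42.6,55.8,0],"roll": -24.3}
    - {"fingers": -1,"translation": [-42.6,55.8,0],"roll": -24.3}
    - {"fingers": -1,"translation": [-42.6,55.8,0],"roll": -24.3}
    - {"fingers": -1,"translation": [-42.6,55.8,0],"roll": -24.3}
    - {"fingers": -1,"translation": [-42.6,55.8,0],"roll": -24.3}
    - {"fingers": -1,"translation": [-42.6,55.8,0],"roll": -24.3}
    - {"fingers": -1,"translation": [-42.6,55.8,0],"roll": -24.3}
    - {"fingers": -1,"translation": [-42.6,55.8,0],"roll": -24.3}
    - {"fingers": -1,"translation": [-42.6,55.8,0],"roll": -24.3}

```text
clock: 1.77
eef_pos: [0.5382, -0.1624, 0.2444]
tool_rot: [0.708, 0.707, -0.0, -0.001]
ft_force: [-0.1, 0.0, 0.4]
grip_width: 0.0856
```

Call:
play_rows:
  motion:
    - {"fingers": -1,"translation": [-0.05,0.02,5],"roll": 0}
    - {"fingers": -1,"translation": [-0.05,0.02,9],"roll": 0}
    - {"fingers": -1,"translation": [-0.05,0.02,12],"roll": 0}
    - {"fingers": -1,"translation": [-0.05,0.02,14],"roll": 0}
    - {"fingers": -1,"translation": [-0.05,0.02,14.9],"roll": 0}
    - {"fingers": -1,"translation": [-0.05,0.02,14.9],"roll": 0}
    - {"fingers": -1,"translation": [-0.05,0.02,14.9],"roll": 0}
    - {"fingers": -1,"translation": [-0.05,0.02,14.9],"roll": 0}
    - {"fingers": 1,"translation": [-0.05,0.02,14.9],"roll": 0}
    - {"fingers": 1,"translation": [-0.05,0.02,14.9],"roll": 0}
    - {"fingers": 1,"translation": [-0.05,0.02,14.9],"roll": 0}
    - {"fingers": 1,"translation": [-0.05,0.02,14.9],"roll": 0}
    - {"fingers": 1,"translation": [-0.05,0.02,14.9],"roll": 0}
    - {"fingers": 1,"translation": [-0.05,0.02,14.9],"roll": 0}
    - {"fingers": 1,"translation": [-0.05,0.02,14.9],"roll": 0}
    - {"fingers": 1,"translation": [-0.05,0.02,14.9],"roll": 0}
    - {"fingers": 1,"translation": [-0.05,0.02,14.9],"roll": 0}
    - {"fingers": 1,"translation": [-0.05,0.02,14.9],"roll": 0}

```text
clock: 3.27
eef_pos: [0.5395, -0.1631, 0.0969]
tool_rot: [0.707, 0.707, 0.0, 0.0]
ft_force: [-0.2, 1.8, 4.4]
grip_width: 0.0262
```

Call:
play_rows:
  motion:
    - {"fingers": 1,"translation": [0,0,-2],"roll": 0}
    - {"fingers": 1,"translation": [0,0,-4],"roll": 0}
    - {"fingers": 1,"translation": [0,0,-4.8],"roll": 0}
    - {"fingers": 1,"translation": [0,0,-4.8],"roll": 0}
    - {"fingers": 1,"translation": [0,0,-4.8],"roll": 0}
    - {"fingers": 1,"translation": [0,0,-4.8],"roll": 0}

```text
clock: 3.77
eef_pos: [0.5381, -0.1628, 0.1428]
tool_rot: [0.707, 0.707, -0.001, -0.001]
ft_force: [-0.7, -0.7, -0.8]
grip_width: 0.0263
```

```bash
python3 - <<'E'
from workcell import bot
import cv2,numpy as np
s=bot.camera("scene")["pixels"][:,:,::-1];t=bot.camera("top")["pixels"][:,:,::-1]
a=np.hstack([cv2.resize(s[180:360,360:520],None,fx=2.5,fy=2.5),cv2.resize(t[130:310,330:490],None,fx=2.5,fy=2.5)])
cv2.imwrite("pics/lift.png",a)
E
```

```text
(no output)
```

View pics/lift.png

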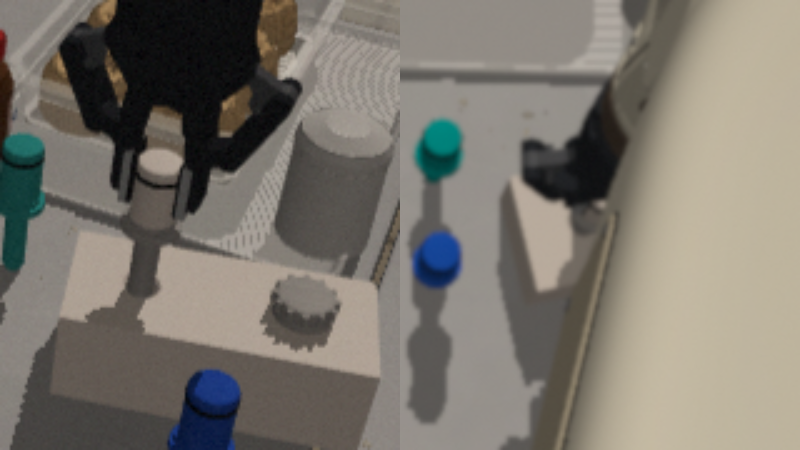

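The probe is gripped upright and lifted, with its tip still about 9 mm inside the hole. I'll tilt it in the grip against the hole's edge, about 30° with the top towards the robot.

Call:
play_rows:
  motion:
    - {"fingers": 1,"translation": [0,-0.6,0],"roll": 0}
    - {"fingers": 1,"translation": [0,-1.1,0.05],"roll": 0}
    - {"fingers": 1,"translation": [0,-1.5,0.1],"roll": 0}
    - {"fingers": 1,"translation": [0,-1.9,0.2],"roll": 0}
    - {"fingers": 1,"translation": [0,-2.3,0.3],"roll": 0}
    - {"fingers": 1,"translation": [0,-2.8,0.4],"roll": 0}

```text
clock: 4.37
eef_pos: [0.5151, -0.1631, 0.1423]
tool_rot: [0.707, 0.707, 0.004, 0.004]
ft_force: [5.4, 2.1, 3.8]
grip_width: 0.0264
```

Call:
play_rows:
  motion:
    - {"fingers": 1,"translation": [0,-0.4,0.15],"roll": 0}
    - {"fingers": 1,"translation": [0,-0.8,0.3],"roll": 0}
    - {"fingers": 1,"translation": [0,-1.2,0.5],"roll": 0}
    - {"fingers": 1,"translation": [0,-1.5,0.7],"roll": 0}
    - {"fingers": 1,"translation": [0,-1.5,0.7],"roll": 0}
    - {"fingers": 1,"translation": [0,-1.5,0.7],"roll": 0}
    - {"fingers": 1,"translation": [0,-1.5,0.7],"roll": 0}

```text
clock: 4.95
eef_pos: [0.4991, -0.1634, 0.1354]
tool_rot: [0.707, 0.707, 0.002, 0.003]
ft_force: [4.9, 0.9, 6.5]
grip_width: 0.0265
```

```bash
python3 - <<'E'
from workcell import bot
import cv2,numpy as np
s=bot.camera("scene")["pixels"][:,:,::-1]
a=s[200:320,370:490];cv2.imwrite("pics/tilt_raw.png",s)
a=cv2.resize(a,None,fx=5,fy=5,interpolation=cv2.INTER_CUBIC)
for k in range(0,120,20):
    cv2.putText(a,str(370+k),(k*5,10),0,.4,(0,255,255),1);cv2.putText(a,str(200+k),(0,k*5+4),0,.4,(0,255,255),1)
cv2.imwrite("pics/tilt.png",a)
E
```

```text
(no output)
```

View pics/tilt.png

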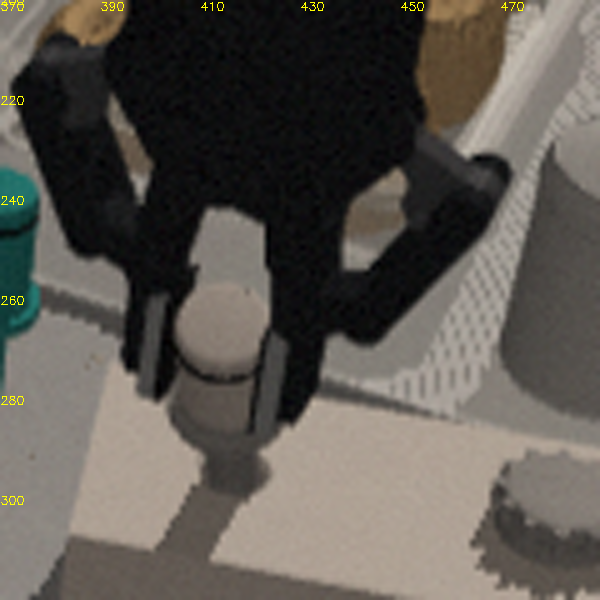

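```bash
python3 - <<'E'
from h import *
g=np.array([.4991,-.1634,.1404]);hole=np.array([.5386,-.1630,.065])
for th in range(20,36,2):
    t=np.radians(th);ax=np.array([-np.sin(t),0,np.cos(t)])
    print(th,"top",proj("scene",g+.013*ax)[0].round(1),"flangebot",proj("scene",g-.037*ax)[0].round(1),"axis@65mm x",round(g[0]+np.tan(t)*.0754,4))
E
```

```text
20 top [414.5 265.8] flangebot [414.5 284.6] axis@65mm x 0.5265
22 top [414.4 266.1] flangebot [414.8 283.9] axis@65mm x 0.5296
24 top [414.3 266.4] flangebot [415.1 283.2] axis@65mm x 0.5327
26 top [414.2 266.6] flangebot [415.5 282.4] axis@65mm x 0.5359
28 top [414.1 266.9] flangebot [415.8 281.7] axis@65mm x 0.5392
30 top [414.  267.2] flangebot [416.1 280.9] axis@65mm x 0.5426
32 top [413.8 267.5] flangebot [416.4 280.1] axis@65mm x 0.5462
34 top [413.7 267.8] flangebot [416.7 279.4] axis@65mm x 0.55
```

Call:
play_rows:
  motion:
    - {"fingers": 1,"translation": [0,0,-2],"roll": 0}
    - {"fingers": 1,"translation": [0,0,-5],"roll": 0}
    - {"fingers": 1,"translation": [0,0,-8],"roll": 0}
    - {"fingers": 1,"translation": [0,0,-11],"roll": 0}
    - {"fingers": 1,"translation": [2,-0.5,-12.5],"roll": 0}
    - {"fingers": 1,"translation": [5,-1.2,-12.5],"roll": 0}
    - {"fingers": 1,"translation": [8,-1.9,-12.5],"roll": 0}
    - {"fingers": 1,"translation": [11,-2.6,-12.5],"roll": 0}
    - {"fingers": 1,"translation": [14,-3.2,-12.5],"roll": 0}
    - {"fingers": 1,"translation": [17,-3.9,-12.5],"roll": 0}
    - {"fingers": 1,"translation": [20,-4.6,-12.5],"roll": 0}
    - {"fingers": 1,"translation": [23,-5.3,-12.5],"roll": 0}
    - {"fingers": 1,"translation": [26,-6,-12.5],"roll": 0}
    - {"fingers": 1,"translation": [28.5,-6.6,-12.4],"roll": 0}
    - {"fingers": 1,"translation": [29.4,-6.8,-12],"roll": 0}
    - {"fingers": 1,"translation": [29.4,-6.8,-11.5],"roll": 0}
    - {"fingers": 1,"translation": [29.4,-6.8,-11],"roll": 0}
    - {"fingers": 1,"translation": [29.4,-6.8,-11],"roll": 0}
    - {"fingers": 1,"translation": [29.4,-6.8,-11],"roll": 0}

```text
clock: 6.58
eef_pos: [0.4281, 0.1297, 0.2425]
tool_rot: [0.708, 0.706, -0.001, -0.0]
ft_force: [0.0, 0.5, -0.4]
grip_width: 0.0263
```

```bash
python3 - <<'E'
from workcell import bot
import cv2,numpy as np
o=bot.get_obs();print(o["eef_pos"],o["ft_force"])
s=bot.camera("scene")["pixels"][:,:,::-1];t=bot.camera("top")["pixels"][:,:,::-1]
def cr(im,u,v,w,h,f):
    a=cv2.resize(im[v:v+h,u:u+w],None,fx=f,fy=f,interpolation=cv2.INTER_CUBIC)
    for k in range(0,w,20): cv2.putText(a,str(u+k),(int(k*f),10),0,.35,(0,255,255),1)
    for k in range(0,h,20): cv2.putText(a,str(v+k),(0,int(k*f)+4),0,.35,(0,255,255),1)
    return a
cv2.imwrite("pics/g1.png",np.hstack([cr(s,180,130,100,130,4),cr(t,180,170,100,130,4)]))
E
```

```text
[0.42805514 0.12967388 0.24252665] [ 4.70177177e-04  5.46962139e-01 -4.03968031e-01]
```

View pics/g1.png

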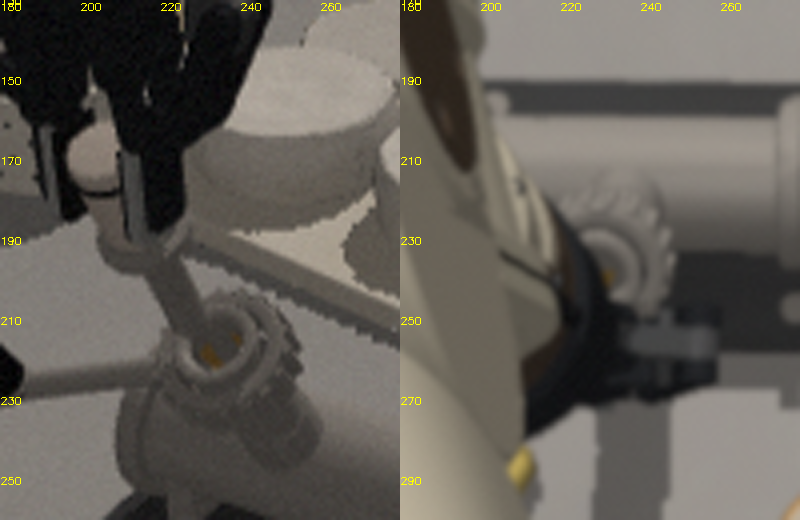

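```bash
python3 - <<'E'
from h import *
g=np.array([.4281,.1297,.2475])
for th in range(22,36,2):
    t=np.radians(th);ax=np.array([-np.sin(t),0,np.cos(t)]);P=proj("scene",[g+.013*ax,g-.037*ax,g-.092*ax]);d=P[2]-P[1]
    T=g-.092*ax
    f=lambda v:(P[1]+d*(v-P[1][1])/d[1])[0].round(1)
    print(th,P.round(1).tolist(),"u@196.5",f(196.5),"u@212.5",f(212.5),"tip",T.round(4))
E
```

```text
22 [[204.4, 168.6], [215.7, 191.5], [226.7, 214.1]] u@196.5 218.1 u@212.5 225.9 tip [0.4626 0.1297 0.1622]
24 [[204.3, 168.8], [216.1, 190.8], [227.8, 212.5]] u@196.5 219.2 u@212.5 227.8 tip [0.4655 0.1297 0.1635]
26 [[204.1, 169.1], [216.6, 190.1], [228.8, 210.9]] u@196.5 220.3 u@212.5 229.8 tip [0.4684 0.1297 0.1648]
28 [[203.9, 169.3], [217.0, 189.4], [229.8, 209.2]] u@196.5 221.6 u@212.5 232.0 tip [0.4713 0.1297 0.1663]
30 [[203.8, 169.6], [217.4, 188.7], [230.8, 207.5]] u@196.5 223.0 u@212.5 234.4 tip [0.4741 0.1297 0.1678]
32 [[203.6, 169.9], [217.8, 188.0], [231.8, 205.8]] u@196.5 224.5 u@212.5 237.1 tip [0.4769 0.1297 0.1695]
34 [[203.5, 170.1], [218.2, 187.3], [232.7, 204.0]] u@196.5 226.2 u@212.5 240.0 tip [0.4795 0.1297 0.1712]
```

Measured tilt is about 26°, with the tip at about (0.468, 0.130, 0.165). It needs +5 mm in x and +1.3 mm in y to lie on the gland's axis; then I advance along the axis.

Call:
play_rows:
  motion:
    - {"fingers": 1,"translation": [0.13,0.3,0],"roll": 0}
    - {"fingers": 1,"translation": [0.13,0.5,0],"roll": 0}
    - {"fingers": 1,"translation": [0.13,0.5,0],"roll": 0}
    - {"fingers": 1,"translation": [0.13,0.8,0.5],"roll": 0}
    - {"fingers": 1,"translation": [0.13,1.1,1.0],"roll": 0}
    - {"fingers": 1,"translation": [0.13,1.4,1.5],"roll": 0}
    - {"fingers": 1,"translation": [0.13,1.7,2.0],"roll": 0}
    - {"fingers": 1,"translation": [0.13,1.9,2.3],"roll": 0}
    - {"fingers": 1,"translation": [0.13,1.98,2.4],"roll": 0}
    - {"fingers": 1,"translation": [0.13,1.98,2.4],"roll": 0}
    - {"fingers": 1,"translation": [0.13,1.98,2.4],"roll": 0}

```text
clock: 7.6
eef_pos: [0.4481, 0.1323, 0.2192]
tool_rot: [0.707, 0.707, -0.0, -0.0]
ft_force: [-0.3, -0.7, -1.1]
grip_width: 0.0265
```

```bash
python3 - <<'E'
from workcell import bot
import cv2,numpy as np
s=bot.camera("scene")["pixels"][:,:,::-1]
u,v,w,h,f=180,140,100,100,6
a=cv2.resize(s[v:v+h,u:u+w],None,fx=f,fy=f,interpolation=cv2.INTER_CUBIC)
for k in range(0,w,20): cv2.putText(a,str(u+k),(int(k*f),10),0,.35,(0,255,255),1);cv2.putText(a,str(v+k),(0,int(k*f)+4),0,.35,(0,255,255),1)
cv2.imwrite("pics/g2.png",a)
E
```

```text
(no output)
```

View pics/g2.png

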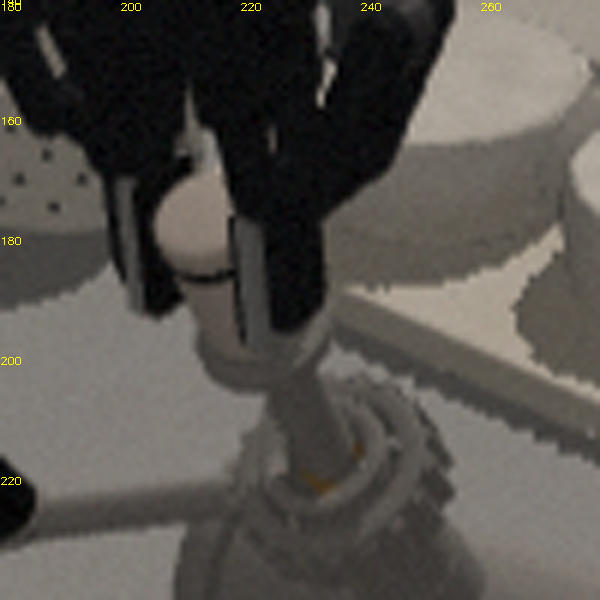

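Call:
play_rows:
  motion:
    - {"fingers": 1,"translation": [-0.05,-0.25,0.3],"roll": 0}
    - {"fingers": 1,"translation": [-0.1,-0.5,0.6],"roll": 0}
    - {"fingers": 1,"translation": [-0.1,-0.65,0.85],"roll": 0}
    - {"fingers": 1,"translation": [-0.1,-0.42,1.2],"roll": 0}
    - {"fingers": 1,"translation": [-0.1,-0.2,1.57],"roll": 0}
    - {"fingers": 1,"translation": [-0.1,0.03,1.93],"roll": 0}
    - {"fingers": 1,"translation": [-0.1,0.26,2.3],"roll": 0}
    - {"fingers": 1,"translation": [-0.1,0.26,2.3],"roll": 0}
    - {"fingers": 1,"translation": [-0.1,0.26,2.3],"roll": 0}

```text
clock: 8.4
eef_pos: [0.4533, 0.1318, 0.1976]
tool_rot: [0.707, 0.707, 0.003, 0.002]
ft_force: [6.4, 0.7, 0.6]
grip_width: 0.0265
```

Call:
play_rows:
  motion:
    - {"fingers": 1,"translation": [0,0.23,0.36],"roll": 0}
    - {"fingers": 1,"translation": [0,0.46,0.73],"roll": 0}
    - {"fingers": 1,"translation": [0,0.68,1.09],"roll": 0}
    - {"fingers": 1,"translation": [0,0.91,1.46],"roll": 0}
    - {"fingers": 1,"translation": [0,1.14,1.82],"roll": 0}
    - {"fingers": 1,"translation": [0,1.3,2.08],"roll": 0}
    - {"fingers": 1,"translation": [0,1.4,2.24],"roll": 0}
    - {"fingers": 1,"translation": [0,1.5,2.4],"roll": 0}
    - {"fingers": 1,"translation": [0,1.5,2.4],"roll": 0}
    - {"fingers": 1,"translation": [0,1.5,2.4],"roll": 0}

```text
clock: 9.23
eef_pos: [0.4653, 0.1317, 0.1779]
tool_rot: [0.707, 0.707, 0.002, 0.001]
ft_force: [-13.0, -1.5, 33.3]
grip_width: 0.0266
```

The reaction is 36 N along the gland's axis, so the flange looks seated. I'll check by picture.

```bash
python3 - <<'E'
from workcell import bot
import cv2,numpy as np
from h import *
s=bot.camera("scene")["pixels"][:,:,::-1].copy()
u,v,w,h,f=180,150,100,100,6
a=cv2.resize(s[v:v+h,u:u+w],None,fx=f,fy=f,interpolation=cv2.INTER_CUBIC)
R=frame(0);m=np.array([.484,.131,.148])
for z,c in((.006,(0,255,0)),(.05,(255,0,0))):
    r=.018 if z<.01 else .014
    P=proj("scene",[m+R@[r*np.cos(t),r*np.sin(t),z] for t in np.linspace(0,6.28,40)])
    for q in (P-[u,v])*f: cv2.circle(a,tuple(int(i) for i in q),1,c,-1)
cv2.imwrite("pics/g3.png",a)
E
```

```text
(no output)
```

View pics/g3.png

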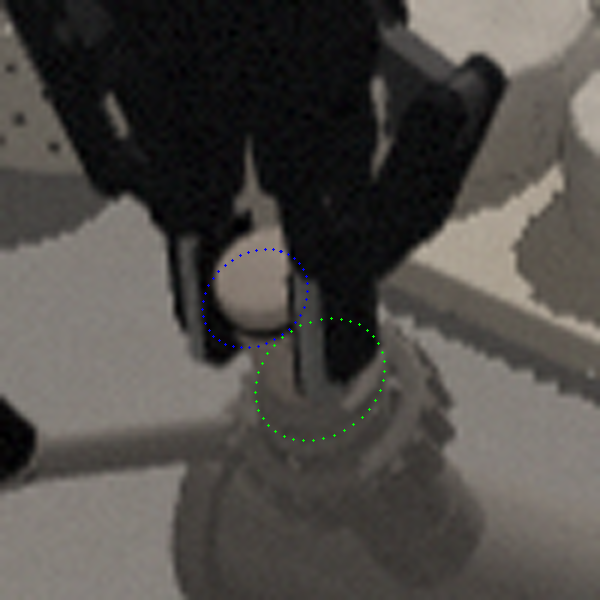

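Call:
play_rows:
  motion:
    - {"fingers": 0.5,"translation": [0,-0.1,-0.15],"roll": 0}
    - {"fingers": 0,"translation": [0,-0.1,-0.15],"roll": 0}
    - {"fingers": -0.5,"translation": [0,-0.1,-0.15],"roll": 0}
    - {"fingers": -1,"translation": [0,-0.1,-0.15],"roll": 0}
    - {"fingers": -1,"translation": [0,-0.1,-0.15],"roll": 0}
    - {"fingers": -1,"translation": [0,-0.1,-0.15],"roll": 0}
    - {"fingers": -1,"translation": [0,-0.1,-0.15],"roll": 0}
    - {"fingers": -1,"translation": [0,-0.1,-3],"roll": 0}
    - {"fingers": -1,"translation": [0,-0.1,-6],"roll": 0}
    - {"fingers": -1,"translation": [0,-0.1,-9],"roll": 0}
    - {"fingers": -1,"translation": [0,-1.5,-11],"roll": 0}
    - {"fingers": -1,"translation": [0,-4,-12],"roll": 0}
    - {"fingers": -1,"translation": [0,-6,-12],"roll": 0}
    - {"fingers": -1,"translation": [0,-6,-12],"roll": 0}
    - {"fingers": -1,"translation": [0,-6,-12],"roll": 0}

```text
clock: 10.53
eef_pos: [0.4052, 0.1314, 0.2925]
tool_rot: [0.707, 0.707, 0.0, 0.0]
ft_force: [-0.2, -0.4, -0.1]
grip_width: 0.0855
```

```bash
cat > look.py <<'E'
import sys
from workcell import bot
from h import *
s=bot.camera("scene")["pixels"][:,:,::-1].copy();t=bot.camera("top")["pixels"][:,:,::-1].copy()
R=frame(0);m=np.array([.484,.131,.148]);out=[]
for n,im,u,v in(("scene",s,155,150),("top",t,150,190)):
    w,h,f=100,100,4
    a=cv2.resize(im[v:v+h,u:u+w],None,fx=f,fy=f,interpolation=cv2.INTER_CUBIC)
    for z,c,r in((.006,(0,255,0),.018),(.05,(255,0,0),.014)):
        for q in (proj(n,[m+R@[r*np.cos(t),r*np.sin(t),z] for t in np.linspace(0,6.28,30)])-[u,v])*f: cv2.circle(a,tuple(int(i) for i in q),1,c,-1)
    for k in range(0,w,20): cv2.putText(a,str(u+k),(int(k*f),10),0,.35,(0,255,255),1);cv2.putText(a,str(v+k),(0,int(k*f)+4),0,.35,(0,255,255),1)
    out.append(a)
cv2.imwrite(f"pics/{sys.argv[1]}.png",np.hstack(out))
E
python3 look.py g4
```

```text
(no output)
```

View pics/g4.png

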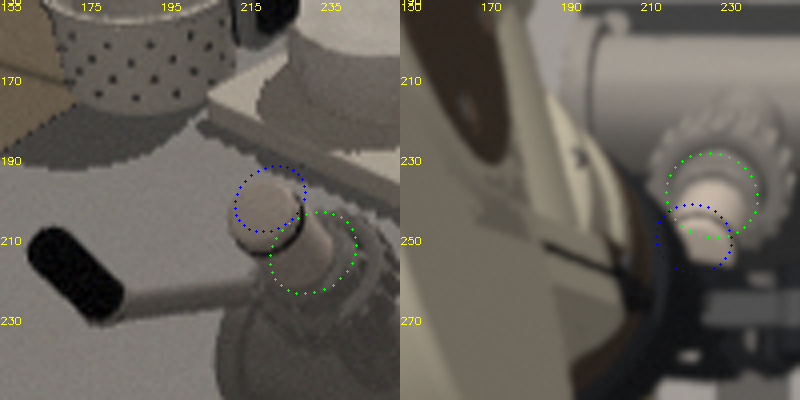

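```bash
python3 - <<'E'
from h import *
R=frame(0);m=np.array([.484,.131,.148]);P=m+R@[0,0,.05]
print(P,proj("scene",P),proj("top",P))
x,e=tri([220.8,204.5],[224.7,252]);print(x,e,(x-m),np.linalg.norm(x-m),R.T@(x-m))
E
```

```text
[0.45750404 0.131      0.1904024 ] [[222.55448507 199.73447855]] [[223.47324466 249.77783523]]
[0.45442724 0.1311271  0.18369522] [ 0.84306782 -0.04399317 -0.68538307  0.49734564] [-0.02957276  0.0001271   0.03569522] 0.046354210262047425 [-0.00616354  0.0001271   0.04594244]
```

The handle top moved from about +5° (while held) to about -5° (after release) around nominal. That is the free play of the loose bore, so the shank is inside. To be sure of the fully-home condition I'll re-grasp, straighten it by +4 mm in x and push it home while the nut is loose.

Call:
play_rows:
  motion:
    - {"fingers": -1,"translation": [0,3,0],"roll": 0}
    - {"fingers": -1,"translation": [0,5.6,1],"roll": 0}
    - {"fingers": -1,"translation": [0,5.6,4],"roll": 0}
    - {"fingers": -1,"translation": [0,5.6,7],"roll": 0}
    - {"fingers": -1,"translation": [0,5.6,10],"roll": 0}
    - {"fingers": -1,"translation": [0,5.6,11.6],"roll": 0}
    - {"fingers": -1,"translation": [0,5.6,11.6],"roll": 0}
    - {"fingers": -1,"translation": [0,5.6,11.6],"roll": 0}
    - {"fingers": 1,"translation": [0,5.6,11.6],"roll": 0}
    - {"fingers": 1,"translation": [0,5.6,11.6],"roll": 0}
    - {"fingers": 1,"translation": [0,5.6,11.6],"roll": 0}
    - {"fingers": 1,"translation": [0,5.6,11.6],"roll": 0}
    - {"fingers": 1,"translation": [0,5.6,11.6],"roll": 0}
    - {"fingers": 1,"translation": [0,5.6,11.6],"roll": 0}
    - {"fingers": 1,"translation": [0,5.6,11.6],"roll": 0}
    - {"fingers": 1,"translation": [0,5.6,11.6],"roll": 0}
    - {"fingers": 1,"translation": [0,5.6,11.6],"roll": 0}

```text
clock: 12.05
eef_pos: [0.4622, 0.1316, 0.1774]
tool_rot: [0.707, 0.707, 0.001, 0.0]
ft_force: [-2.0, -1.1, 6.1]
grip_width: 0.0264
```

Call:
play_rows:
  motion:
    - {"fingers": 1,"translation": [0,0.17,-0.1],"roll": 0}
    - {"fingers": 1,"translation": [0,0.34,-0.2],"roll": 0}
    - {"fingers": 1,"translation": [0,0.34,-0.2],"roll": 0}
    - {"fingers": 1,"translation": [0,0.45,0],"roll": 0}
    - {"fingers": 1,"translation": [0,0.55,0.15],"roll": 0}
    - {"fingers": 1,"translation": [0,0.62,0.25],"roll": 0}
    - {"fingers": 1,"translation": [0,0.62,0.25],"roll": 0}
    - {"fingers": 1,"translation": [0,0.62,0.25],"roll": 0}
    - {"fingers": 1,"translation": [0,0.62,0.25],"roll": 0}

```text
clock: 12.8
eef_pos: [0.4639, 0.1314, 0.1777]
tool_rot: [0.707, 0.707, -0.001, -0.002]
ft_force: [-20.9, -2.1, 34.0]
grip_width: 0.026
```

```bash
python3 - <<'E'
from workcell import bot
from h import *
im=bot.camera("scene")["pixels"]
cv2.imwrite("pics/g5_raw.png",im[:,:,::-1])
g=cv2.cvtColor(im,cv2.COLOR_RGB2GRAY)[185:222,208:240]
for r in range(0,37): print(185+r," ".join("%3d"%x for x in g[r]))
E
```

```text
185  12  13  11  10  11  11   7   8  10  16  26  96  79  62  90  92  87  86  21  15  18  17  11   6  10  10  37   9  15  16  16  15
186  13   9  13   9  12  14  13  14  12  11  16  36  16  28  86  88  89  89  34  20  16  10  12  17  15  12  17  15  16  13  21  12
187  15  15  14  15  11  13  14  14  20  14  10  17  14  27  75  83  87  87  45   7  18  18  16  12  12  14  16  17  21  11  21  11
188  12  17  10  11  14  16  13  15  31  25   9  11  14  17  70  68  75  79  57  11   9  16  18  18  15  12  10  13  18  18  16  18
189  16  14  25  31  30  13  12  15  10   3   5   5   9  16  69  70  65  66  70  16  16  13  14  17  11  11  17  14  11  11  11  12
190  18  25  46  57  45  20  15  10  11   3   8  10   9  12  62  68  67  70  65  17  13  15  15  19   9  12  13  15  16  16  12  14
191  19  42  69  67  29   8  15  10   8  13  16   8   9  16  49  69  66  70  63  28  11  14  16  13  11  14  11  19   7  18  16  18
192  13  41  71  67  15  14  14   9   0  13   3  18  11  14  57  68  70  69  67  37  18  19  12   9  11  13   5   8   7  12  16   7
193  13  38  72  66  21  13  14   8   2  12 
[... 3083 characters left out ...]
  70  69  70  63  65  66  73  84  66  88
217 129 127 129 129 130 130 131 129 129 116 103  90  86  73  73  78  78  81  80  80  83  79  72  79  70  69  75  80  79  68  80  88
218 128 128 130 128 126 129 128 126 122 102  92  79  87  73  68  75  81  77  81  80  79  80  81  81  81  80  78  78  70  75  89  90
219 127 127 122 122 122 122 116 118 108 109  97  78  85  74  70  67  75  78  78  81  77  80  81  79  82  80  78  68  62  86  86  87
220 118 111 107 106 104 103  97  94  99  89  90  69  84  63  67  68  66  76  78  78  79  83  80  78  78  80  69  68  66  89  85  64
221  95  91  93  89  85  85  86  78  83  76  71  75  82  71  64  68  67  69  70  70  74  76  76  69  67  61  66  68  68  84  69  60
```

Pushed home with 40 N along the axis and the tilt near nominal. Now I'll release, go up, close the fingers and compute the lever path.

Call:
play_rows:
  motion:
    - {"fingers": 0.5,"translation": [0,-0.2,-0.3],"roll": 0}
    - {"fingers": 0,"translation": [0,-0.2,-0.3],"roll": 0}
    - {"fingers": -0.5,"translation": [0,-0.2,-0.3],"roll": 0}
    - {"fingers": -1,"translation": [0,-0.2,-0.3],"roll": 0}
    - {"fingers": -1,"translation": [0,-0.2,-0.3],"roll": 0}
    - {"fingers": -1,"translation": [0,-0.2,-0.3],"roll": 0}
    - {"fingers": -1,"translation": [0,-0.2,-0.3],"roll": 0}
    - {"fingers": -1,"translation": [0,-0.2,-3],"roll": 0}
    - {"fingers": -1,"translation": [0,-0.2,-6],"roll": 0}
    - {"fingers": -1,"translation": [0,-0.2,-9],"roll": 0}
    - {"fingers": 1,"translation": [0,-2,-9.5],"roll": 0}
    - {"fingers": 1,"translation": [3,-5,-9.5],"roll": 0}
    - {"fingers": 1,"translation": [6,-7,-9.5],"roll": 0}
    - {"fingers": 1,"translation": [8.5,-8,-9.5],"roll": 0}
    - {"fingers": 1,"translation": [8.5,-8,-9.5],"roll": 0}
    - {"fingers": 1,"translation": [8.5,-8,-9.5],"roll": 0}
    - {"fingers": 1,"translation": [8.5,-8,-9.5],"roll": 0}
    - {"fingers": 1,"translation": [8.5,-8,-9.5],"roll": 0}

```text
clock: 14.35
eef_pos: [0.3884, 0.2156, 0.2686]
tool_rot: [0.708, 0.706, -0.0, 0.0]
ft_force: [-0.0, -0.3, -0.1]
grip_width: 0.0
```

```bash
cat > path.py <<'E'
import numpy as np
from h import frame
R=frame(0);m=np.array([.484,.131,.148])
def tcp(q,psi):
    a=q-.611;p=m+R@[.095*np.sin(a),.095*np.cos(a),.038]
    n=np.array([np.cos(psi),np.sin(psi),0])
    return p-.021*n+[0,0,-.006-.015+.014]
if __name__=="__main__":
    t0=np.array([.385,.216,.151])
    for q in np.arange(.1,1.56,.1):
        psi=np.radians(np.clip(-(q-.3)/1.1*45,-45,0)); t=tcp(q,psi); print(round(q,2),"roll",round(-np.degrees(psi),1),t.round(4))
E
python3 path.py; python3 - <<'E'
from workcell import bot
o=bot.get_obs();print(o["eef_pos"],o["grip_width"],o["joint_pos"])
E
```

```text
0.1 roll -0.0 [0.4035 0.2139 0.1486]
0.2 roll -0.0 [0.4107 0.2181 0.1531]
0.3 roll 0.0 [0.4182 0.2214 0.1578]
0.4 roll 4.1 [0.426  0.2254 0.1627]
0.5 roll 8.2 [0.4342 0.2284 0.1676]
0.6 roll 12.3 [0.4425 0.2305 0.1727]
0.7 roll 16.4 [0.4509 0.2315 0.1777]
0.8 roll 20.5 [0.4593 0.2316 0.1827]
0.9 roll 24.5 [0.4677 0.2308 0.1876]
1.0 roll 28.6 [0.476  0.229  0.1923]
1.1 roll 32.7 [0.484  0.2262 0.1969]
1.2 roll 36.8 [0.4918 0.2226 0.2012]
1.3 roll 40.9 [0.4992 0.2181 0.2052]
1.4 roll 45.0 [0.5062 0.2128 0.209 ]
1.5 roll 45.0 [0.5116 0.2057 0.2123]
[0.38844159 0.21563178 0.26860742] 4.0492194181063256e-06 [ 5.07030963e-01  1.20769768e-01 -8.17773484e-02  1.36865838e+00
 -4.06975115e-04  5.08982223e-01]
```

Call:
play_rows:
  motion:
    - {"fingers": 1,"translation": [0,0,3],"roll": 0}
    - {"fingers": 1,"translation": [0,0,6],"roll": 0}
    - {"fingers": 1,"translation": [0,0,9],"roll": 0}
    - {"fingers": 1,"translation": [0,0,11.5],"roll": 0}
    - {"fingers": 1,"translation": [0,0,11.9],"roll": 0}
    - {"fingers": 1,"translation": [0,0.8,11.9],"roll": 0}
    - {"fingers": 1,"translation": [0.1,1.6,11.8],"roll": 0}
    - {"fingers": 1,"translation": [0.25,2.2,11.55],"roll": 0}
    - {"fingers": 1,"translation": [0.4,2.6,11.3],"roll": 0}
    - {"fingers": 1,"translation": [0.6,3.0,11.1],"roll": 0}
    - {"fingers": 1,"translation": [0.8,3.4,10.85],"roll": 2}
    - {"fingers": 1,"translation": [1.0,3.75,10.6],"roll": 4}
    - {"fingers": 1,"translation": [1.15,4.2,10.35],"roll": 6}
    - {"fingers": 1,"translation": [1.3,4.6,10.1],"roll": 8}
    - {"fingers": 1,"translation": [1.4,5.0,9.85],"roll": 10}
    - {"fingers": 1,"translation": [1.5,5.4,9.6],"roll": 12}
    - {"fingers": 1,"translation": [1.55,5.8,9.35],"roll": 14}
    - {"fingers": 1,"translation": [1.6,6.25,9.1],"roll": 16}
    - {"fingers": 1,"translation": [1.6,6.25,9.1],"roll": 16}

```text
clock: 15.93
eef_pos: [0.452, 0.2333, 0.1795]
tool_rot: [0.799, 0.601, 0.002, 0.0]
ft_force: [-1.9, 2.2, 1.8]
grip_width: -0.0001
```

```bash
python3 look.py g6
```

```text
(no output)
```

View pics/g6.png

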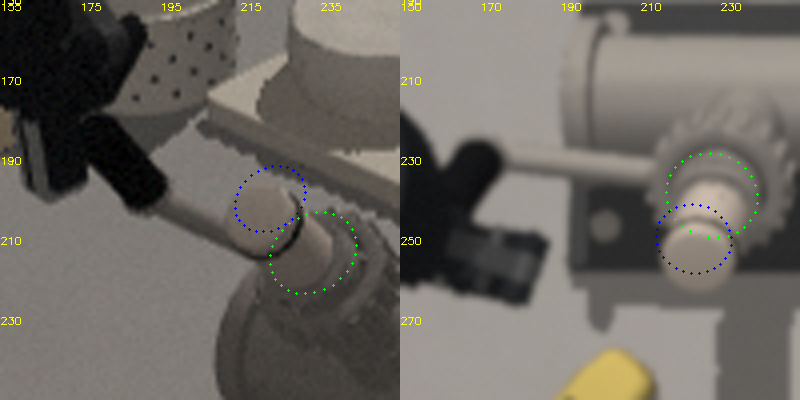

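The lever is swinging: the pin is ahead of the closed fingers and the probe stays in place, drooping about 5° in the still-loose bore. I'll continue.

Call:
play_rows:
  motion:
    - {"fingers": 1,"translation": [0.12,0.4,-0.25],"roll": 2}
    - {"fingers": 1,"translation": [0.24,0.8,-0.5],"roll": 4}
    - {"fingers": 1,"translation": [0.32,1.2,-0.75],"roll": 6}
    - {"fingers": 1,"translation": [0.4,1.6,-1.0],"roll": 8}
    - {"fingers": 1,"translation": [0.43,2.05,-1.23],"roll": 10}
    - {"fingers": 1,"translation": [0.45,2.5,-1.46],"roll": 12}
    - {"fingers": 1,"translation": [0.42,2.9,-1.7],"roll": 14}
    - {"fingers": 1,"translation": [0.4,3.3,-1.92],"roll": 16}
    - {"fingers": 1,"translation": [0.33,3.75,-2.15],"roll": 18}
    - {"fingers": 1,"translation": [0.27,4.2,-2.35],"roll": 21}
    - {"fingers": 1,"translation": [0.27,4.2,-2.35],"roll": 21}
    - {"fingers": 1,"translation": [0.27,4.2,-2.35],"roll": 21}

```text
clock: 17.03
eef_pos: [0.492, 0.2233, 0.2018]
tool_rot: [0.895, 0.447, 0.001, 0.0]
ft_force: [-0.7, 2.4, 1.0]
grip_width: 0.0002
```

Call:
play_rows:
  motion:
    - {"fingers": 1,"translation": [0.05,0.43,-0.2],"roll": 2}
    - {"fingers": 1,"translation": [0.09,0.86,-0.4],"roll": 4}
    - {"fingers": 1,"translation": [0.09,1.3,-0.6],"roll": 6}
    - {"fingers": 1,"translation": [0.08,1.74,-0.78],"roll": 8}
    - {"fingers": 1,"translation": [0.08,1.74,-0.78],"roll": 8}
    - {"fingers": 1,"translation": [0.08,1.74,-0.78],"roll": 8}

```text
clock: 17.53
eef_pos: [0.5054, 0.2145, 0.2091]
tool_rot: [0.924, 0.383, 0.0, -0.001]
ft_force: [-3.5, 4.4, 2.1]
grip_width: -0.0
```

Call:
play_rows:
  motion:
    - {"fingers": 1,"translation": [-0.05,0.3,-0.1],"roll": 0}
    - {"fingers": 1,"translation": [-0.1,0.6,-0.2],"roll": 0}
    - {"fingers": 1,"translation": [-0.12,0.88,-0.33],"roll": 0}
    - {"fingers": 1,"translation": [-0.12,0.88,-0.33],"roll": 0}
    - {"fingers": 1,"translation": [-0.12,0.88,-0.33],"roll": 0}

```text
clock: 17.95
eef_pos: [0.5059, 0.2135, 0.2098]
tool_rot: [0.922, 0.386, -0.003, -0.009]
ft_force: [-11.3, 22.0, -5.6]
grip_width: 0.0
```

Call:
play_rows:
  motion:
    - {"fingers": 1,"translation": [-0.1,0.2,0],"roll": 0}
    - {"fingers": 1,"translation": [-0.1,0.2,0],"roll": 0}
    - {"fingers": 1,"translation": [-0.1,0.2,0],"roll": 0}

```text
clock: 18.2
eef_pos: [0.5059, 0.2133, 0.2098]
tool_rot: [0.922, 0.387, -0.003, -0.011]
ft_force: [-13.0, 27.1, -7.5]
grip_width: -0.0004
```

Call:
play_rows:
  motion:
    - {"fingers": 1,"translation": [0,-0.6,0],"roll": 0}
    - {"fingers": 1,"translation": [0,-1.5,0],"roll": 0}
    - {"fingers": 1,"translation": [0,-3,0],"roll": 0}
    - {"fingers": 1,"translation": [0,-5,-2],"roll": 0}
    - {"fingers": 1,"translation": [0,-7,-5],"roll": 0}
    - {"fingers": 1,"translation": [2,-9,-8],"roll": 0}
    - {"fingers": 1,"translation": [3,-13,-9],"roll": 0}
    - {"fingers": 1,"translation": [3,-17,-9],"roll": 0}
    - {"fingers": 1,"translation": [3,-20,-9],"roll": 0}
    - {"fingers": 1,"translation": [3,-20,-9],"roll": 0}
    - {"fingers": 1,"translation": [3,-20,-9],"roll": 0}
    - {"fingers": 1,"translation": [3,-20,-9],"roll": 0}

```text
clock: 19.2
eef_pos: [0.3923, 0.3664, 0.3023]
tool_rot: [0.924, 0.383, 0.0, 0.001]
ft_force: [1.0, -0.0, 0.6]
grip_width: 0.0001
```

```bash
cat > fitq.py <<'E'
from workcell import bot
from h import *
im=bot.camera("scene")["pixels"];cv2.imwrite("pics/g7s.png",im[:,:,::-1])
im2=bot.camera("top")["pixels"];cv2.imwrite("pics/g7t.png",im2[:,:,::-1])
R=frame(0);m=np.array([.484,.131,.148]);s=im[:,:,::-1].copy();t=im2[:,:,::-1].copy()
out=[]
for n,a0,u,v in(("scene",s,160,150),("top",t,150,170)):
    w,h,f=100,110,4
    a=cv2.resize(a0[v:v+h,u:u+w],None,fx=f,fy=f,interpolation=cv2.INTER_CUBIC)
    for q,c in((1.4,(0,0,255)),(1.25,(0,255,255))):
        b=q-.611
        for z in(-.002,.038):
            for p in (proj(n,[m+R@[.095*np.sin(b)+.01*np.cos(k),.095*np.cos(b)+.01*np.sin(k),z] for k in np.linspace(0,6.28,24)])-[u,v])*f: cv2.circle(a,tuple(int(i) for i in p),1,c,-1)
    for z,c,r in((.006,(0,255,0),.018),(.05,(255,0,0),.014)):
        for p in (proj(n,[m+R@[r*np.cos(k),r*np.sin(k),z] for k in np.linspace(0,6.28,30)])-[u,v])*f: cv2.circle(a,tuple(int(i) for i in p),1,c,-1)
    out.append(a)
cv2.imwrite("pics/g7.png",np.hstack(out))
E
python3 fitq.py
```

```text
(no output)
```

View pics/g7.png

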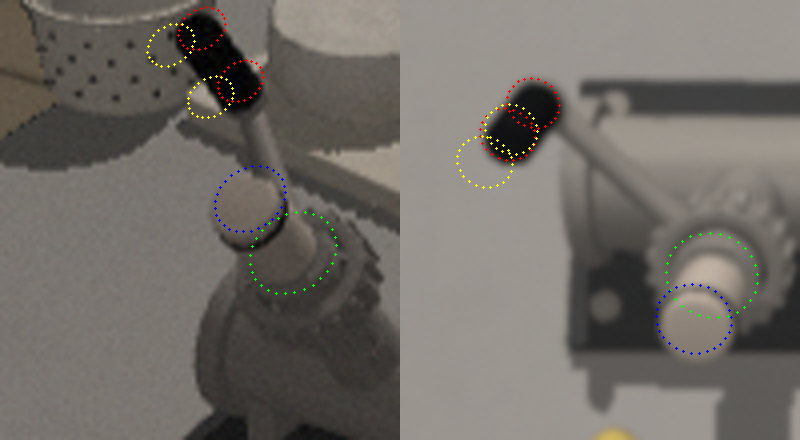

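```bash
python3 - <<'E'
from h import *
m=np.array([.484,.131,.148]);R=frame(0)
x,e=tri([221.7,203],[224.3,250.8]);print(x,e.round(2),(R.T@(x-m)).round(4))
# silhouette fit of handle+flange from scene & top: bright handle top disc by threshold
for n,f,box in(("scene","g7s",(205,190,245,225)),("top","g7t",(210,225,240,265))):
    g=cv2.imread(f"pics/{f}.png").astype(int);u,v,U,V=box
    print(n);
    for r in range(v,V,2): print(r," ".join("%3d"%k for k in g[r,u:U,:].mean(1)))
E
```

```text
[0.45627538 0.13119382 0.18529628] [ 0.55 -0.03 -0.44  0.32] [-0.0037  0.0002  0.0463]
scene
190 116 116 116 118 114 117 115 118 118 115 114 118 118 110  77  64  62  59  54  59  70  80  94 106 104  94  83  82  82  85  79  82  83  80  83  86  93 107 132 141
192 117 117 114 111 114 116 117 114 116 117 115 117 115 115 117 113  79  79  57  56  66  75  84  97 110 103  77  62  67  70  73  75  80  84  79  80  81  81  81  85
194 118 116 115 117 115 116 117 119 115 117 114 120 118 113 115 118 118 116  91  87  85  78  85  93 100 110  99  66  61  58  61  63  66  73  79  79  83  84  84  80
196 116 116 118 116 119 116 114 118 115 117 113 112 111 111 108 111 111 113 111 107 109 119 128 113  93 106 105  93  82  81  80  61  61  63  61  64  64  71  76  75
198 117 116 117 119 116 118 118 116 112 105 106 108 106 107 113 109 107 107 108 112 112 110 116 122  95  57 105 104 103 116 116 113  79  85  83  58  62  62  63  60
200 116 115 114 119 116 117 118 113  99 105 107 103 107 106 108 107 108 105 107 108 110 109 111 112 102  81  49 112 104 103 116 114 119 115 116 115  81  80  82  64
202 118 120 113 119 116
[... 3728 characters left out ...]
 128 128 128 128 127 128 128 128 127 127 127 124 109  78  55  56  58  50  42  40
255  39  39  40  41  47  70  99 118 124 125 125 125 126 125 125 125 125 126 125 124 121 112  88  56  40  39  39  40  39  39
257  56  55  56  56  56  61  73  92 108 118 122 123 123 123 123 123 122 122 120 116 106  87  64  52  49  50  50  51  50  49
259  89  88  88  88  89  88  89  90  93  99 105 109 112 115 114 113 111 108 103  97  92  90  88  86  88  87  87  88  88  87
261  91  92  91  92  91  91  92  92  92  91  92  92  93  94  94  94  92  92  92  91  91  91  91  91  91  91  90  91  90  91
263  92  91  91  92  92  92  92  91  91  92  91  91  92  92  92  91  91  91  92  91  91  90  91  91  91  90  91  90  91  91
```

The nut overlay matches 1.4 rad in both views. The flange's far edge in the top view is at row 228, as predicted for a seated flange (228.2). The robot is clear, so I'll hand in.

```bash
python3 - <<'E'
from workcell import bot
print(bot.job_done()); o=bot.get_obs(); print(o["clock"],o["eef_pos"],o["ft_force"])
E
```

```text
the job is handed in; nothing more can be done
None
the job is handed in; nothing more can be done
```

I took the white-handled probe out of the block and pushed its shank home in the gland. I then swung the nut lever to its stop with closed fingers, let go and handed the job in. No verdict was reported.

The tool only points down, so I tilted the probe in the grip against the hole's edge first. After the first insertion I re-grasped it, straightened it and pushed again while the nut was still loose.

- **Seating:** the last push met about 40 N along the gland's axis. In the top view the flange's far edge is at row 228, where a seated flange should be (228.2).
- **Nut:** the lever pin matches the drawn 1.4 rad position in both views. The push force jumped to about 25–31 N there with almost no further motion.
- **Robot:** it was clear of everything at about 19.2 s, near (0.39, 0.37, 0.30), with about 1 N on the wrist.
- **Not in full agreement:** triangulating the handle's top put it about 4 mm towards the robot and 4 mm low along the axis. That suggests up to about 4° of leftover tilt (limit 7°), and part of it may be calibration error.
- **Not measured:** I could not measure the jaw force. I inferred it from the nut standing at its stop.

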